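# Open the punnet rack for refilling

### The job

The punnet rack on the packing bench is running low. Press the yellow release button on the blue follower down with your fingertips and, keeping it pressed, push the follower back along its toothed bar all the way to its rear stop; then let go, so that the button springs up and the follower stays there, locked. Pick nothing up, and leave the punnets in the rack and the things on the bench as they are.

Things in the scene. Friction and masses are not known exactly. Their poses are not given: they have to be found in the camera images.
- punnet_rack: low steel rack screwed to the bench, 400 mm long (its y), 186 mm wide (its x). Origin on the bench under its middle, z up. The toothed bar runs along its y through x = 0. Front plate at y = -198 mm, 104 mm high; rear stop at y = +185 mm. White bed strips, 16 mm high, carry punnets and follower; side rails 42 mm high at x = -74 and +74 mm. It cannot move; place and yaw vary
- follower (a joint): position of the blue sliding follower along the bar (m): 0 = foremost, 0.190 = fully back (towards the rack's +y) at the rear stop. A ratchet stops it from going back unless the release button is down; forwards it clicks along over teeth 8 mm apart. With the button down it slides with 2 to 4 N. Its face plate is 134 mm wide, 104 mm high, the back of it 27 mm before (-y of) the button's middle
- release (a joint): how far the yellow release button is pressed (m): about 0 when up (up to 0.004 while its pawl rides on a tooth), 0.0095 fully down. It goes straight down against a spring, 3.5 N at the start to 7 N at the bottom; the ratchet is free from about 0.005 on and catches again when the button comes up
- release_top (a point): middle of the top of the yellow release button, which is 36 mm (rack x) by 34 mm (rack y), 72 mm above the bench when up. The black housing under it ends 60 mm above the bench. Its orientation is that of the rack
- thumb_stop (a point): middle of the upper part of the thumb stop's front face, 80 mm above the bench: a blue upright plate, 44 mm wide (rack x), 88 mm high, 24 mm behind (+y of) the middle of the button; a fingertip that holds the button down pushes against this face to slide the follower back
- rear_stop (a point): where the follower's tail comes to rest: the front of the two rubber bumpers at the rear end of the rack
- punnet_nest_centre (a point): middle of the nest of white punnets left in the rack, 130 mm (rack x) by 87 mm (rack y) by 85 mm high, standing on edge on the bed (16 mm) against the front plate, loose; their top is 101 mm above the bench
- filled_punnet: white punnet filled with shiitake, 95 x 140 mm, 55 mm high, loose on the bench; origin at the centre of its underside
- shiitake_a: loose brown shiitake lying cap down, 54 mm across, 38 mm high; origin under its middle
- shiitake_b: loose light brown shiitake lying cap down, 48 mm across, 34 mm high; origin under its middle
- label_roll: roll of paper labels standing on its end, 84 mm across, 45 mm high, loose; origin under its middle
- blow_gun: red air blow gun lying flat on the bench, about 140 x 170 mm, 24 mm high, loose; origin on the bench under the rear of its barrel
- snips: red-handled stem snips lying flat, 140 mm long (its x), 10 mm high, loose; origin near the pivot

How it is judged:
By the outcome, as a careful person would: the job done as asked, in the order asked, and still so for the second after the job is handed in, with the robot touching nothing.
It also fails if it takes over 35 s, if anything falls off the work surface, if the arm or the gripper's body presses on something with over 40 N, if the wrist force passes 120 N, or if a joint passes its speed limit or range.

### The arm

A 6-joint arm with a two-finger parallel gripper is mounted at the origin on the work surface. World frame = base frame: x ahead of the robot, y to its left, z up, the work surface at z = 0. Lengths are in m, angles in rad, forces in N, time in s.
With the tool pointing down it reaches from about 0.35 to 0.975 m from the base axis. Payload 4.9 kg.
Tool frame: the origin (TCP) lies midway between the tips of the shut fingers; the grasp point (between the pads) lies 19 mm behind it; z points along the fingers, y is the line along which they close (so a half turn about z gives the same grasp; the last joint's range is limited). The gripper opens to 85 mm and grips with 20 to 120 N. Pads are 22 mm wide; open, the fingers measure 114 mm over their backs; the gripper's body (76 mm by 85 mm) begins 54 mm behind the grasp point. The pads swing forward as they close: fully open they stand 13 mm farther back than shut.
Start: joints at [1.081, 0.053, 1.613, -0, 1.476, -0.119], TCP at [0.226, 0.583, 0.206] pointing down, gripper open.
Joint ranges: [-3.01, 3.01], [-1.01, 2.22], [0.06, 2.58], [-1.02, 4.17], [0.09, 2.62], [-3.14, 3.14]. Speed limits (rad/s): [2.57, 2.57, 3.14, 3.14, 3.14, 3.14].

### API

Orientations are given as a unit quaternion [w, x, y, z].
In Python, from plant import * gives the robot as it stands.
- The arm moves only by the tool jog_arm, never from a script. Its argument "targets" is a list of rows, each a list of 3 entries, a list of its own where there are three numbers: the shift along the tool's x, y, z in units of 25 mm (1.0 is 25 mm), then the turn, a rotation vector about the tool's x, y, z in units of 8 degrees (1.0 is 8 degrees), then the opening in per cent of the stroke, from 0 (shut) to 100 (fully open). A call has 1 to 8 rows; each row is the pose to reach, as a shift and turn from the pose commanded when the call began, along the tool's axes at that moment; what a row does not reach only later rows make up. A row lasts 1/8 s, in which the tool goes at most 62.5 mm and 10.7 degrees, less where a joint would pass 70% of its speed; a pose out of reach is approached as far as the arm can. A call with a gripper value outside its range is refused whole. The fingers move at their own pace and stop on an object; the grip force is fixed at half the most. Time passes only in rows, so rows that repeat a pose let the fingers close. It gives the time, the measured TCP pose, the force, the opening and the grip force at its end, in the units of the state.
- state(): the state, without advancing time (a new reading comes with each control period).
- grab_frame(name): name is "scene" or "side" or "wrist"; returns (picture, depth): 480x640x3 uint8, red, green, blue; 480x640 float32, m along the optical axis (not along the pixel's ray), 0 where there is no reading.
- camera_params(name): a dict with "fovy" (degrees; the focal length in pixels is half the picture's height over the tangent of half this angle, whatever the lens; pixels are square), "cx", "cy" (the principal point, pixels), "rvec" (rotation vector, rad) and "tvec" (3), from world to camera coordinates, as OpenCV has them; the wrist camera has in their place "hand_eye" (4x4, takes a point from camera to tool coordinates, whose origin is the TCP and whose axes are the flange's). Camera axes: x right, y down, z forward; pixel columns grow to the right and rows downward; lengths in m; the calibration is good to about 2 mm. A picture is of the moment at which its call begins: read the wrist's pose just before it. camera_params takes no time and is no camera call.
- job_done(): hands the job in; it is judged then, once.
The state is a dict: "time": time; "joint_pos": joint angles; "joint_vel": joint speeds; "joint_efforts": joint torques, N m; "tool_pos": TCP position; "tool_rot": TCP orientation; "contact_force": force on the tool from outside, world axes, zero at the start; "ft_torque": the same for the moment, N m; "gripper_width": opening from 0.0 (shut) to 1.0 (fully open); "grasp_force": force on a finger pad.
Only numpy, scipy, OpenCV 4.12 (cv2) and the standard library are available. Lean on these libraries where they do the work, as an engineer would, in place of code of your own. Each camera call takes 0.05 s, during which the arm holds its last target. There are 200 camera calls.

## Working session

There is one attempt and no reset: what is moved stays moved. The work goes in short steps, Python scripts to look and compute and a tool call to move; the robot and the scene stay as the last step left them, time stands still between calls to the robot, and variables do not carry over. Pictures are saved under pics/ and viewed, at most 10 in all, crops included, and the job is handed in when it is done.

Besides the shell and the picture viewer there is one more tool, called after "Call:" as name(argument=value, ...) on one line, values as JSON. jog_arm: Moves the arm, as the interface text tells. Its arguments: {"type":"object","properties":{"targets":{"type":"array"}},"required":["targets"]}

```bash
mkdir -p pics
cat > h.py <<'E'
from plant import *
import numpy as np, cv2
from scipy.spatial.transform import Rotation as R
def snap(n,f):
    s=state(); im,d=grab_frame(n); cv2.imwrite(f'pics/{f}.png',im[:,:,::-1]); np.savez(f'pics/{f}.npz',im=im,d=d,tp=s['tool_pos'],tr=s['tool_rot']); return s
def cloud(n,f):
    z=np.load(f'pics/{f}.npz'); d=z['d']; c=camera_params(n); fl=240/np.tan(np.radians(c['fovy'])/2)
    v,u=np.mgrid[:480,:640]; P=np.stack([(u-c['cx'])/fl*d,(v-c['cy'])/fl*d,d],-1)
    if n=='wrist':
        H=np.array(c['hand_eye']); q=z['tr']; P=P@H[:3,:3].T+H[:3,3]; P=P@R.from_quat([*q[1:],q[0]]).as_matrix().T+z['tp']
    else: P=(P-np.array(c['tvec']).ravel())@R.from_rotvec(np.array(c['rvec']).ravel()).as_matrix()
    P[d==0]=np.nan; return P,z['im']
E
python3 - <<'E'
from h import *
for n in('scene','side'):
    s=snap(n,n+'0'); P,im=cloud(n,n+'0'); hsv=cv2.cvtColor(im,cv2.COLOR_RGB2HSV); print(n,{k:v for k,v in camera_params(n).items()})
    for nm,lo,hi in(('yel',(20,120,120),(35,255,255)),('blue',(95,120,50),(130,255,255))):
        m=cv2.inRange(hsv,lo,hi)>0; m&=np.isfinite(P[...,0])
        v,u=np.nonzero(m); print(nm,m.sum(), np.median(u),np.median(v),np.median(P[m],0),np.percentile(P[m],[5,95],axis=0))
print(s)
E
```

```text
scene {'fovy': 56.22730274588944, 'cx': 315.5420844811231, 'cy': 237.22555435451022, 'rvec': array([ 2.23885482,  1.04847846, -0.39587794]), 'tvec': array([-0.40172419, -0.28882464,  1.12473496])}
yel 276 293.0 253.0 [ 0.60136666 -0.02415523  0.0706837 ] [[ 0.58134145 -0.03843263  0.01563001]
 [ 0.79053414  0.15068297  0.07307124]]
blue 22902 290.0 438.0 [ 0.81553277 -0.22149879  0.20934756] [[ 0.19532229 -0.37485694 -0.12989613]
 [ 0.91279236  1.55977495  0.22186173]]
side {'fovy': 53.45137718208442, 'cx': 315.15487287863846, 'cy': 238.6823510129109, 'rvec': array([ 0.14478837, -2.84914834,  1.26053468]), 'tvec': array([0.55747631, 0.10744748, 0.90821302])}
yel 134 298.0 230.0 [ 0.59814301 -0.03735446  0.07265582] [[ 0.58197274 -0.05066377  0.06216068]
 [ 0.61491075 -0.02644159  0.07465763]]
blue 20351 296.0 79.0 [ 0.64976817 -0.50565413  0.07181368] [[ 0.25645431 -1.45538953 -0.06367014]
 [ 1.01385891 -0.03791755  0.21737975]]
{'time': 0.05, 'joint_pos': array([ 1.08099488e+00,  5.33624073e-02,  1.61425089e+00, -7.35692984e-06,
        1.47602363e+00, -1.19002702e-01]), 'joint_vel': array([-0.00039147,  0.00193113, -0.00048112, -0.00115789,  0.00208267,
        0.00020508]), 'joint_efforts': array([ 2.14010484e-03, -3.95170140e+01, -3.71661222e+01, -5.12746078e-05,
        4.07624306e-03, -9.71705362e-06]), 'tool_pos': array([0.22616468, 0.58193437, 0.20518539]), 'tool_rot': array([-3.02864872e-04,  1.84338636e-01,  9.82862260e-01, -9.76244284e-04]), 'contact_force': array([-0.03382501,  0.51532307, -0.47217416]), 'ft_torque': array([0.0436616 , 0.06210124, 0.03288523]), 'grasp_force': 0.0, 'gripper_width': 1.0023676094520697}
```

View pics/scene0.png

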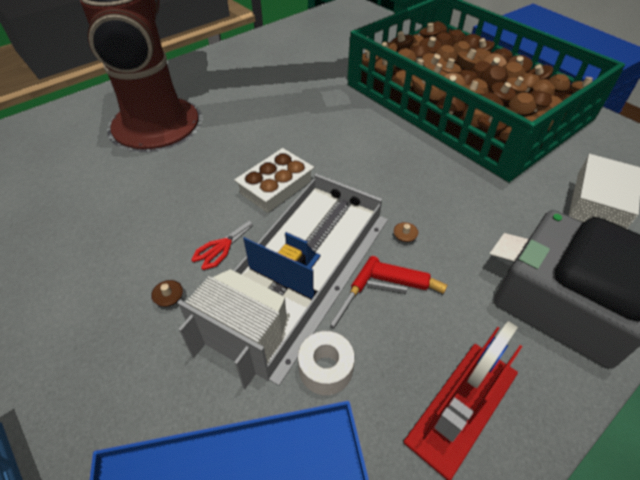

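View pics/side0.png

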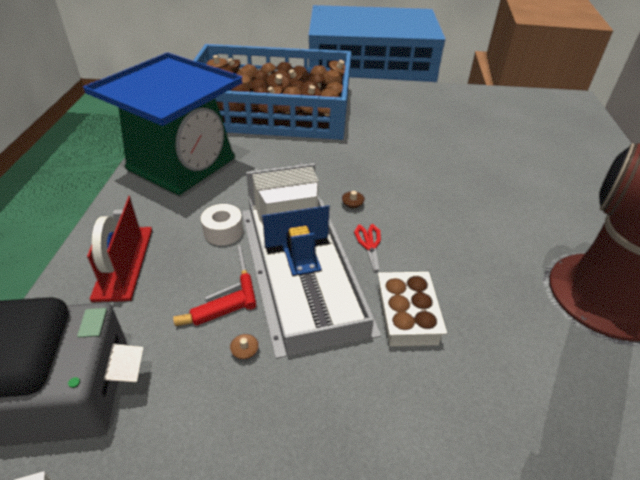

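The scene view shows the rack's front plate and punnets at (235,315), the blue follower at (285,262), the yellow button at (293,253) and the rear bumpers at about (345,195). The side view confirms this, with the button at (298,230) and the space behind the follower empty.

Run:
```python
from h import *
for n in('scene','side'):
    P,im=cloud(n,n+'0'); hsv=cv2.cvtColor(im,cv2.COLOR_RGB2HSV)
    near=np.linalg.norm(P[...,:2]-[.6,-.035],axis=-1)<.12
    y=(cv2.inRange(hsv,(20,120,120),(35,255,255))>0)&near&(P[...,2]>.066)
    b=(cv2.inRange(hsv,(95,100,30),(130,255,255))>0)&near&(P[...,2]>.092)&(P[...,2]<.112)
    yp=P[y]; print(n,'button',yp.mean(0),yp.min(0),yp.max(0))
    bp=P[b]; c,sz,a=cv2.minAreaRect(bp[:,:2].astype(np.float32)); print('plate top',b.sum(),c,sz,a)
    w=P[b][:,:2]-bp[:,:2].mean(0); print('pca',np.degrees(np.arctan2(*np.linalg.svd(w,full_matrices=False)[2][0][::-1])))
    # rails/bed: points z .012-.02 white
    m=(np.linalg.norm(P[...,:2]-[.55,.0],axis=-1)<.3)&(abs(P[...,2]-.042)<.004)&(hsv[...,1]<60)
    print('rails',m.sum(),cv2.minAreaRect(P[m][:,:2].astype(np.float32)))
    m=(np.linalg.norm(P[...,:2]-[.55,.0],axis=-1)<.3)&(abs(P[...,2]-.016)<.005)&(hsv[...,1]<50)&(hsv[...,2]>170)
    print('bed',m.sum(),cv2.minAreaRect(P[m][:,:2].astype(np.float32)))
```

```text
scene button [ 0.59592824 -0.02810586  0.07130973] [ 0.57730889 -0.04251372  0.06700378] [ 0.61411633 -0.01321211  0.07439145]
plate top 341 (0.6059301495552063, -0.06060848385095596) (0.12913155555725098, 0.004922540858387947) 19.814167022705078
pca 19.954758615347203
rails 3878 ((0.5562062859535217, -0.0033573806285858154), (0.30327755212783813, 0.5228200554847717), 38.0010871887207)
bed 4300 ((0.5753276944160461, 0.010703444480895996), (0.13667115569114685, 0.32933884859085083), 20.238277435302734)
side button [ 0.59687261 -0.03730071  0.07270987] [ 0.57831978 -0.05163793  0.06676609] [ 0.61427753 -0.02533612  0.07591233]
plate top 330 (0.6046930551528931, -0.05853290483355522) (0.12896575033664703, 0.008376460522413254) 20.424144744873047
pca 19.924855333287017
rails 3029 ((0.5497873425483704, 0.0038973093032836914), (0.3034270703792572, 0.5079547166824341), 37.99964141845703)
bed 4435 ((0.5966526865959167, -0.0023058950901031494), (0.32444560527801514, 0.3350318968296051), 5.39609432220459)
```

Call:
jog_arm(targets=[[[-22.5, -17.35, 0], [0, 0, 6.1], 0], [[-22.5, -17.35, 0], [0, 0, 6.1], 0], [[-22.5, -17.35, 0], [0, 0, 6.1], 0], [[-22.5, -17.35, 0], [0, 0, 6.1], 0], [[-22.5, -17.35, 0], [0, 0, 6.1], 0], [[-22.5, -17.35, 0], [0, 0, 6.1], 0], [[-22.5, -17.35, 0], [0, 0, 6.1], 0], [[-22.5, -17.35, 0], [0, 0, 6.1], 0]])

```text
time: 1.1
tool_pos: [0.4853, 0.1526, 0.2061]
tool_rot: [-0.0, 0.574, 0.819, 0.0]
contact_force: [0.1, 0.4, 0.2]
gripper_width: -0.0
grasp_force: 0.0
```

```bash
cat >> h.py <<'E'
def delta(p,yaw=20):
    s=state(); q=s['tool_rot']; M=R.from_quat([*q[1:],q[0]]).as_matrix(); t=np.radians(yaw); c,sn=np.cos(t),np.sin(t)
    G=np.array([[-sn,c,0],[c,sn,0],[0,0,-1]],float).T
    print('t',round(s['time'],2),'pos',s['tool_pos'].round(4),'shift',(M.T@(np.array(p)-s['tool_pos'])/.025).round(2),'turn',(np.degrees(R.from_matrix(M.T@G).as_rotvec())/8).round(2),'F',s['contact_force'].round(1),'w',round(s['gripper_width'],2))
E
python3 -c "
from h import *
delta([.5936,-.0264,.15])"
```

```text
t 1.1 pos [0.4853 0.1526 0.2061] shift [-8.21  1.63  2.24] turn [-0.   -0.   -0.01] F [0.1 0.4 0.2] w -0.0
```

Call:
jog_arm(targets=[[[-8.2, 1.63, 0], [0, 0, 0], 0], [[-8.2, 1.63, 0], [0, 0, 0], 0], [[-8.2, 1.63, 0], [0, 0, 0], 0], [[-8.2, 1.63, 0], [0, 0, 0], 0], [[-8.2, 1.63, 1], [0, 0, 0], 0], [[-8.2, 1.63, 2.2], [0, 0, 0], 0], [[-8.2, 1.63, 2.2], [0, 0, 0], 0]])

```text
time: 1.98
tool_pos: [0.5905, -0.0233, 0.1479]
tool_rot: [-0.003, 0.574, 0.819, -0.001]
contact_force: [-0.2, 0.4, -0.8]
gripper_width: -0.001
grasp_force: 0.0
```

```bash
python3 -c "
from h import *
snap('wrist','w1'); delta([.5936,-.0264,.08])
P,im=cloud('wrist','w1'); hsv=cv2.cvtColor(im,cv2.COLOR_RGB2HSV)
y=(cv2.inRange(hsv,(20,120,100),(35,255,255))>0)&(P[...,2]>.066)&(P[...,2]<.08)
print(y.sum(),P[y].mean(0),cv2.minAreaRect(P[y][:,:2].astype(np.float32)))
"
```

```text
t 2.02 pos [ 0.5919 -0.0235  0.1501] shift [-0.14  0.03  2.8 ] turn [-0.02 -0.01  0.  ] F [ 0.2 -0.3 -0.1] w -0.0
2959 [ 0.59412957 -0.03167833  0.07120222] ((0.5944738984107971, -0.032469939440488815), (0.035662487149238586, 0.03353168070316315), 19.757991790771484)
```

View pics/w1.png

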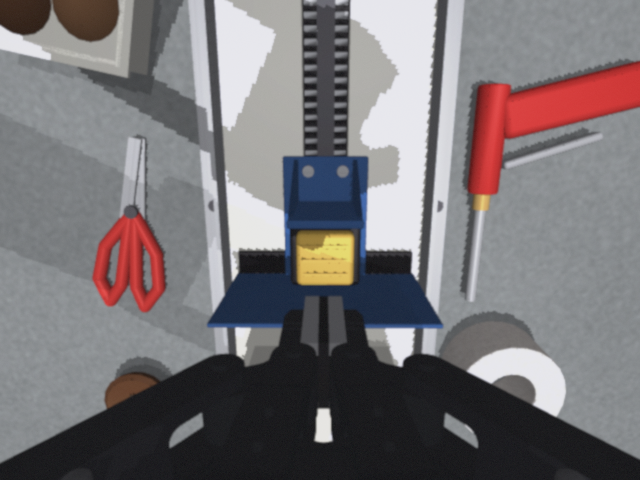

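The wrist view shows the button whole at (325,257), with the thumb stop behind it at (325,215) and the shut fingers centred on it laterally. I'll go down and press.

Call:
jog_arm(targets=[[[-0.1, 0, 1.5], [0, 0, 0], 0], [[-0.1, 0, 2.6], [0, 0, 0], 0], [[-0.1, 0, 2.8], [0, 0, 0], 0], [[-0.1, 0, 3.0], [0, 0, 0], 0], [[-0.1, 0, 3.2], [0, 0, 0], 0], [[-0.1, 0, 3.35], [0, 0, 0], 0], [[-0.1, 0, 3.45], [0, 0, 0], 0], [[-0.1, 0, 3.45], [0, 0, 0], 0]])

```text
time: 3.02
tool_pos: [0.5939, -0.0267, 0.065]
tool_rot: [-0.0, 0.574, 0.819, -0.0]
contact_force: [-0.1, 0.8, -0.2]
gripper_width: -0.0
grasp_force: 0.0
```

```bash
python3 -c "
from h import *
delta([.5921,-.0259,.063]); snap('side','s1'); cv2.imwrite('pics/s1c.png',cv2.resize(cv2.imread('pics/s1.png')[130:350,180:420],None,fx=2.5,fy=2.5))"
```

```text
t 3.02 pos [ 0.5939 -0.0267  0.065 ] shift [ 0.05 -0.06  0.08] turn [-0.   -0.   -0.01] F [-0.1  0.8 -0.2] w -0.0
```

View pics/s1c.png

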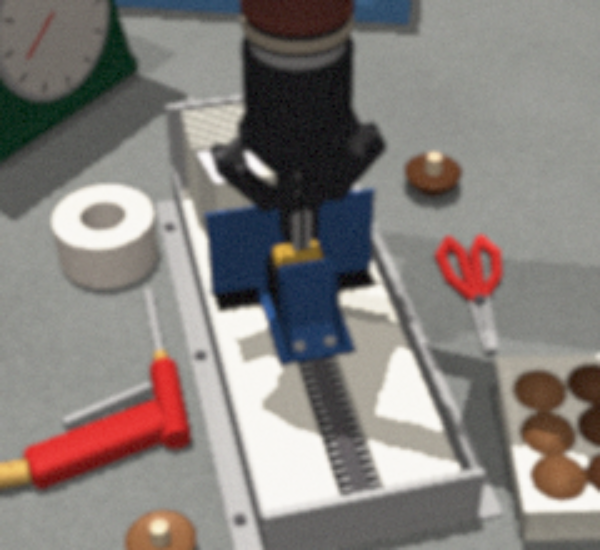

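The side crop shows the fingertips at (300,245) on or just behind the yellow button, but the force reads about zero. I'll check the numbers before moving.

Run:
```python
from h import *
for f in('side0','s1'):
    P,im=cloud('side',f); hsv=cv2.cvtColor(im,cv2.COLOR_RGB2HSV)
    y=(cv2.inRange(hsv,(20,120,100),(35,255,255))>0)&(np.linalg.norm(P[...,:2]-[.595,-.033],axis=-1)<.05)
    Q=P[y]-[.5945,-.0325,0]; t=np.radians(20); M=np.array([[np.cos(t),-np.sin(t),0],[np.sin(t),np.cos(t),0],[0,0,1]]); print(f,y.sum(),((Q@M)*1000).round(0)[::6].tolist())
    if f=='s1':
        d=(hsv[...,2]<110)&(hsv[...,1]<80)&(np.linalg.norm(P[...,:2]-[.595,-.033],axis=-1)<.04)&(P[...,2]<.1)&(P[...,2]>.06)
        print('finger',(((P[d]-[.5945,-.0325,0])@M)*1000).round(0)[::4].tolist())
        c=camera_params('side'); fl=240/np.tan(np.radians(c['fovy'])/2); K=np.array([[fl,0,c['cx']],[0,fl,c['cy']],[0,0,1]])
        print(cv2.projectPoints(np.array([[.5939,-.0267,.065]]),c['rvec'],c['tvec'],K,None)[0])
for _ in range(3): s=state(); print(s['contact_force'],s['tool_pos'])
```

```text
side0 131 [[-7.0, -28.0, 63.0], [3.0, -19.0, 70.0], [-8.0, -13.0, 73.0], [14.0, -15.0, 73.0], [1.0, -11.0, 74.0], [-11.0, -9.0, 73.0], [14.0, -11.0, 74.0], [3.0, -10.0, 72.0], [-9.0, -8.0, 72.0], [15.0, -10.0, 72.0], [4.0, -5.0, 74.0], [-8.0, -6.0, 71.0], [17.0, -9.0, 71.0], [6.0, -3.0, 74.0], [-5.0, -3.0, 72.0], [-17.0, 1.0, 72.0], [11.0, -1.0, 74.0], [-1.0, 0.0, 73.0], [-12.0, 3.0, 72.0], [13.0, 1.0, 74.0], [1.0, 1.0, 71.0], [15.0, 2.0, 72.0]]
s1 104 [[-14.0, -15.0, 72.0], [12.0, -14.0, 73.0], [-13.0, -7.0, 74.0], [11.0, -9.0, 75.0], [-12.0, -5.0, 74.0], [11.0, -9.0, 72.0], [-2.0, -5.0, 72.0], [-13.0, -3.0, 72.0], [10.0, -5.0, 73.0], [-1.0, -2.0, 73.0], [-13.0, -2.0, 71.0], [11.0, -1.0, 74.0], [-0.0, 3.0, 75.0], [-12.0, 2.0, 71.0], [13.0, -2.0, 71.0], [2.0, 3.0, 73.0], [17.0, -1.0, 70.0], [17.0, -8.0, 62.0]]
finger [[6.0, -30.0, 64.0], [13.0, -27.0, 65.0], [17.0, -26.0, 64.0], [3.0, 18.0, 99.0], [17.0, -27.0, 61.0], [-22.0, -12.0, 60.0], [-1.0, 9.0, 75.0], [-4.0, 27.0, 90.0], [14.0, 23.0, 88.0], [7.0, 27.0, 90.0], [20.0, 25.0, 88.0], [17.0, 2.0, 65.0]]
[[[299.53306779 236.92126185]]]
[-0.26845557  0.92363675 -0.1729205 ] [ 0.59398168 -0.02668749  0.0651472 ]
[-0.26845557  0.92363675 -0.1729205 ] [ 0.59398168 -0.02668749  0.0651472 ]
[-0.26845557  0.92363675 -0.1729205 ] [ 0.59398168 -0.02668749  0.0651472 ]
```

The button is still up at z≈72 mm, and the visible fingertip ends near 75 mm, higher than the reported TCP. I'll keep descending slowly and go by the force.

Call:
jog_arm(targets=[[[0, 0, 0.1], [0, 0, 0], 0], [[0, 0, 0.2], [0, 0, 0], 0], [[0, 0, 0.2], [0, 0, 0], 0]])

```text
time: 3.45
tool_pos: [0.5937, -0.0266, 0.0598]
tool_rot: [-0.0, 0.574, 0.819, -0.0]
contact_force: [-0.3, -0.7, 0.7]
gripper_width: -0.001
grasp_force: 0.0
```

Call:
jog_arm(targets=[[[0, 0, 0.1], [0, 0, 0], 0], [[0, 0, 0.1], [0, 0, 0], 0]])

```text
time: 3.7
tool_pos: [0.5938, -0.0266, 0.0574]
tool_rot: [-0.0, 0.574, 0.819, -0.0]
contact_force: [0.5, 0.3, -0.2]
gripper_width: -0.003
grasp_force: 0.0
```

Call:
jog_arm(targets=[[[0, 0, 0.1], [0, 0, 0], 0], [[0, 0, 0.1], [0, 0, 0], 0]])

```text
time: 3.95
tool_pos: [0.5938, -0.0266, 0.0548]
tool_rot: [-0.0, 0.574, 0.819, -0.0]
contact_force: [0.5, 0.3, -0.0]
gripper_width: 0.004
grasp_force: 0.0
```

Run:
```python
from h import *
snap('side','s2'); snap('wrist','w2'); snap('scene','c2')
a=[cv2.resize(cv2.imread('pics/s2.png')[170:270,240:360],None,fx=3.3,fy=3.3,interpolation=2),cv2.resize(cv2.imread('pics/c2.png')[190:290,220:340],None,fx=3.3,fy=3.3,interpolation=2)]
cv2.imwrite('pics/m2.png',np.hstack(a)); print(state()['joint_efforts'].round(2))
for n,f in(('side','s2'),('scene','c2'),('wrist','w2')):
    P,im=cloud(n,f); hsv=cv2.cvtColor(im,cv2.COLOR_RGB2HSV)
    y=(cv2.inRange(hsv,(20,120,100),(35,255,255))>0)&(np.linalg.norm(P[...,:2]-[.595,-.033],axis=-1)<.03)
    print(f,y.sum(),np.percentile(P[y][:,2],[10,50,90]) if y.any() else 0)
```

```text
[  0.   -38.59 -33.29  -0.     0.     0.  ]
s2 43 [0.06981453 0.07272018 0.07411097]
c2 112 [0.07030696 0.07157162 0.07309003]
w2 2125 [0.06957097 0.07104445 0.07211615]
```

View pics/m2.png

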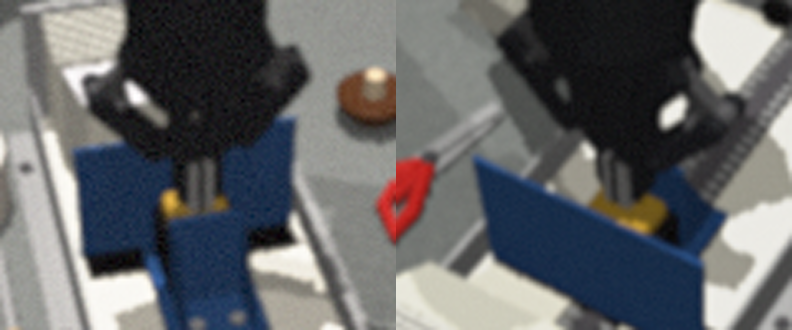

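View pics/w2.png

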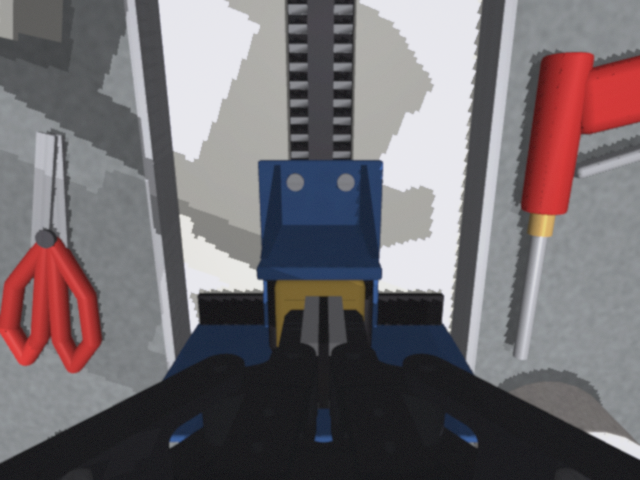

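The side and scene crops and the wrist view show the fingertips over the button but not pressing it; the button top is still at 71 mm. I'll measure the fingertip in the tool frame from the wrist depth.

Run:
```python
from h import *
for f in('w1','w2'):
    P,im=cloud('wrist',f); z=np.load(f'pics/{f}.npz'); q=z['tr']; T=(P-z['tp'])@R.from_quat([*q[1:],q[0]]).as_matrix()
    print(f,z['tp'],[(v,(T[v,u]*1000).round(0).tolist(),im[v,u].tolist()) for u in(311,335) for v in range(290,350,6)])
```

```text
w1 [ 0.59052621 -0.02325422  0.14785284] [(290, [-38.0, -8.0, 94.0], [31, 44, 68]), (296, [-38.0, -8.0, 85.0], [63, 67, 75]), (302, [11.0, -4.0, -35.0], [78, 78, 81]), (308, [11.0, -4.0, -39.0], [77, 78, 82]), (314, [10.0, -4.0, -42.0], [78, 78, 81]), (320, [10.0, -4.0, -47.0], [77, 77, 80]), (326, [11.0, -4.0, -52.0], [78, 78, 80]), (332, [10.0, -4.0, -55.0], [78, 78, 81]), (338, [10.0, -4.0, -59.0], [76, 77, 80]), (344, [10.0, -4.0, -62.0], [90, 90, 94]), (290, [-38.0, 8.0, 94.0], [29, 43, 66]), (296, [-38.0, 8.0, 83.0], [62, 65, 75]), (302, [10.0, 4.0, -33.0], [77, 77, 80]), (308, [10.0, 4.0, -37.0], [77, 79, 81]), (314, [11.0, 4.0, -44.0], [77, 78, 80]), (320, [11.0, 4.0, -48.0], [79, 78, 81]), (326, [10.0, 4.0, -51.0], [76, 77, 80]), (332, [11.0, 3.0, -56.0], [78, 77, 81]), (338, [10.0, 3.0, -58.0], [75, 75, 79]), (344, [10.0, 3.0, -61.0], [91, 92, 95])]
w2 [ 0.59388691 -0.02665173  0.05502247] [(290, [8.0, -5.0, -17.0], [120, 98, 49]), (296, [5.0, -5.0, -16.0], [95, 86, 69]), (302, [10.0, -4.0, -33.0], [79, 78, 82]), (308, [10.0, -4.0, -38.0], [77, 76, 79]), (314, [11.0, -4.0, -43.0], [78, 79, 82]), (320, [10.0, -4.0, -47.0], [78, 77, 80]), (326, [11.0, -4.0, -52.0], [78, 78, 81]), (332, [10.0, -4.0, -55.0], [78, 79, 81]), (338, [10.0, -4.0, -58.0], [77, 77, 80]), (344, [10.0, -4.0, -61.0], [92, 92, 95]), (290, [7.0, 5.0, -15.0], [120, 98, 49]), (296, [5.0, 5.0, -16.0], [93, 84, 67]), (302, [nan, nan, nan], [78, 78, 81]), (308, [10.0, 4.0, -37.0], [77, 78, 80]), (314, [11.0, 4.0, -43.0], [77, 77, 81]), (320, [10.0, 4.0, -47.0], [77, 77, 80]), (326, [11.0, 4.0, -52.0], [77, 78, 81]), (332, [11.0, 3.0, -56.0], [77, 77, 80]), (338, [11.0, 3.0, -59.0], [78, 78, 80]), (344, [11.0, 3.0, -62.0], [93, 93, 95])]
```

Run:
```python
from h import *
t=np.radians(20); M=np.array([[np.cos(t),-np.sin(t),0],[np.sin(t),np.cos(t),0],[0,0,1]])
for n,f in(('side','s2'),('scene','c2')):
    P,im=cloud(n,f); hsv=cv2.cvtColor(im,cv2.COLOR_RGB2HSV); Q=((P-[.5938,-.0266,0])@M)*1000
    d=(np.linalg.norm(Q[...,:2],axis=-1)<90)&(Q[...,2]>75)&(im.max(-1)<110)&(im.max(-1).astype(int)-im.min(-1)<25)
    q=Q[d]
    for r0,r1 in((0,15),(15,25),(25,35),(35,45),(45,60),(60,90)):
        k=q[(abs(q[:,0])>=r0)&(abs(q[:,0])<r1)]; print(n,r0,len(k),np.sort(k[:,2])[:8].round(0))
    g=q[(abs(q[:,0])<10)]; print(g[np.argsort(g[:,2])][:10].round(0).tolist())
```

```text
side 0 1798 [80. 84. 84. 85. 85. 85. 86. 86.]
side 15 1085 [ 89.  89.  90.  91.  93. 119. 122. 123.]
side 25 1130 [126. 127. 128. 128. 129. 129. 129. 130.]
side 35 752 [135. 135. 135. 136. 138. 138. 140. 140.]
side 45 623 [146. 148. 149. 149. 151. 151. 152. 152.]
side 60 33 [ 82.  84.  88.  93.  95.  97.  99. 100.]
[[3.0, -90.0, 80.0], [-2.0, 10.0, 84.0], [3.0, 9.0, 84.0], [6.0, 7.0, 85.0], [-0.0, 12.0, 85.0], [-4.0, 10.0, 85.0], [5.0, 11.0, 86.0], [2.0, 12.0, 86.0], [-2.0, 10.0, 86.0], [-1.0, 10.0, 86.0]]
scene 0 1818 [83. 83. 85. 85. 86. 86. 87. 87.]
scene 15 1057 [ 83.  86.  94. 100. 102. 102. 102. 103.]
scene 25 1053 [102. 102. 105. 125. 125. 126. 126. 127.]
scene 35 941 [135. 135. 135. 136. 137. 138. 139. 139.]
scene 45 438 [144. 147. 147. 148. 148. 149. 149. 149.]
scene 60 213 [75. 81. 84. 87. 89. 91. 92. 93.]
[[7.0, -7.0, 83.0], [7.0, -10.0, 83.0], [-1.0, -12.0, 85.0], [7.0, -12.0, 85.0], [7.0, -10.0, 86.0], [1.0, -12.0, 86.0], [-3.0, -12.0, 87.0], [2.0, -11.0, 87.0], [4.0, -13.0, 87.0], [-9.0, -9.0, 87.0]]
```

Both cameras agree that the shut fingertips sit about 30 mm above the reported TCP (z≈84–85 mm now). So touching needs about 13 mm more, and full press about 22 mm.

Call:
jog_arm(targets=[[[0, 0, 0.2], [0, 0, 0], 0], [[0, 0, 0.4], [0, 0, 0], 0], [[0, 0, 0.5], [0, 0, 0], 0], [[0, 0, 0.6], [0, 0, 0], 0], [[0, 0, 0.6], [0, 0, 0], 0]])

```text
time: 4.72
tool_pos: [0.5942, -0.0267, 0.0405]
tool_rot: [0.0, 0.574, 0.819, 0.0]
contact_force: [-1.7, 0.7, 5.1]
gripper_width: 0.001
grasp_force: 2.7
```

Run:
```python
from h import *
t=np.radians(20); M=np.array([[np.cos(t),-np.sin(t),0],[np.sin(t),np.cos(t),0],[0,0,1]])
for n,f in(('side','s2'),('scene','c2')):
    P,im=cloud(n,f); Q=((P-[.5938,-.0266,0])@M)*1000
    d=(np.linalg.norm(Q[...,:2],axis=-1)<70)&(Q[...,2]>108)&(im.max(-1)<110)
    q=Q[d]
    for r0 in range(-60,60,10):
        k=q[(q[:,1]>=r0)&(q[:,1]<r0+10)]; print(n,r0,len(k),np.sort(k[:,2])[:5].round(0))
```

```text
side -60 33 [375. 376. 377. 378. 379.]
side -50 49 [384. 387. 389. 389. 390.]
side -40 94 [388. 389. 389. 390. 391.]
side -30 202 [387. 387. 387. 388. 389.]
side -20 289 [136. 137. 137. 138. 139.]
side -10 268 [109. 118. 119. 121. 123.]
side 0 700 [108. 109. 109. 109. 109.]
side 10 1244 [110. 111. 111. 111. 112.]
side 20 778 [177. 178. 180. 180. 181.]
side 30 1456 [208. 208. 209. 209. 209.]
side 40 427 [318. 319. 319. 320. 320.]
side 50 802 [318. 318. 318. 319. 319.]
scene -60 659 [318. 318. 319. 319. 320.]
scene -50 603 [219. 229. 314. 319. 323.]
scene -40 2285 [208. 208. 209. 209. 209.]
scene -30 1380 [172. 173. 173. 174. 174.]
scene -20 2098 [108. 109. 110. 110. 111.]
scene -10 1217 [109. 109. 109. 109. 110.]
scene 0 847 [131. 131. 131. 132. 132.]
scene 10 629 [171. 173. 216. 216. 219.]
scene 20 492 [252. 253. 255. 289. 289.]
scene 30 133 [329. 384. 385. 386. 387.]
scene 40 151 [387. 388. 388. 390. 390.]
scene 50 239 [375. 376. 376. 377. 378.]
```

Contact shows as 5 N upward, and the body clears the plate. Next I press further.

Call:
jog_arm(targets=[[[0, 0, 0.1], [0, 0, 0], 0], [[0, 0, 0.2], [0, 0, 0], 0], [[0, 0, 0.28], [0, 0, 0], 0], [[0, 0, 0.28], [0, 0, 0], 0]])

```text
time: 5.22
tool_pos: [0.5951, -0.0278, 0.0374]
tool_rot: [0.001, 0.574, 0.819, -0.001]
contact_force: [-9.3, -1.4, 21.1]
gripper_width: 0.0
grasp_force: 10.8
```

21 N is more than the button spring's 7 N, so I'll look before pushing.

Run:
```python
from h import *
snap('side','s3'); snap('wrist','w3'); snap('scene','c3')
a=[cv2.resize(cv2.imread('pics/s3.png')[170:270,240:360],None,fx=3.3,fy=3.3,interpolation=2),cv2.resize(cv2.imread('pics/c3.png')[190:290,220:340],None,fx=3.3,fy=3.3,interpolation=2)]
cv2.imwrite('pics/m3.png',np.vstack([np.hstack(a),cv2.resize(cv2.imread('pics/w3.png')[190:390,160:480],(792,260))[:260]]))
s=state(); print(s['tool_pos'],s['contact_force'],s['ft_torque'])
t=np.radians(20); M=np.array([[np.cos(t),-np.sin(t),0],[np.sin(t),np.cos(t),0],[0,0,1]])
for n,f in(('side','s3'),('scene','c3'),('wrist','w3')):
    P,im=cloud(n,f); hsv=cv2.cvtColor(im,cv2.COLOR_RGB2HSV)
    y=(cv2.inRange(hsv,(20,120,100),(35,255,255))>0)&(np.linalg.norm(P[...,:2]-[.595,-.033],axis=-1)<.03)
    print(f,y.sum(),np.percentile(P[y][:,2],[10,50,90]) if y.any() else 0)
    Q=((P-[.5945,-.0325,0])@M)*1000; q=Q[(im.max(-1)<110)&(im.max(-1).astype(int)-im.min(-1)<25)&(abs(Q[...,0])<12)&(abs(Q[...,1])<27)&(Q[...,2]<100)]
    print('finger',q[np.argsort(q[:,2])][:24:3].round(0).tolist())
```

```text
[ 0.59507369 -0.02785116  0.037432  ] [-10.49356139  -0.33110892  21.31645528] [-0.30524232  1.73921889  0.01889155]
s3 13 [0.06056371 0.06259891 0.06541286]
finger [[-9.0, 9.0, 79.0], [10.0, 12.0, 80.0], [12.0, 13.0, 81.0], [-8.0, 10.0, 82.0], [-2.0, 13.0, 83.0], [-10.0, 12.0, 84.0], [9.0, 11.0, 84.0], [8.0, 14.0, 84.0]]
c3 19 [0.06025407 0.06170774 0.06270618]
finger [[6.0, -24.0, -2.0], [7.0, -25.0, 4.0], [9.0, 21.0, 61.0], [11.0, -3.0, 64.0], [-5.0, -7.0, 69.0], [9.0, -6.0, 70.0], [10.0, -5.0, 71.0], [-0.0, -7.0, 73.0]]
w3 770 [0.06063099 0.06154832 0.06238159]
finger [[-5.0, 8.0, 62.0], [10.0, 10.0, 68.0], [12.0, 11.0, 68.0], [-6.0, 11.0, 69.0], [-6.0, 10.0, 69.0], [-7.0, 11.0, 69.0], [-7.0, 10.0, 69.0], [7.0, 14.0, 69.0]]
```

View pics/m3.png

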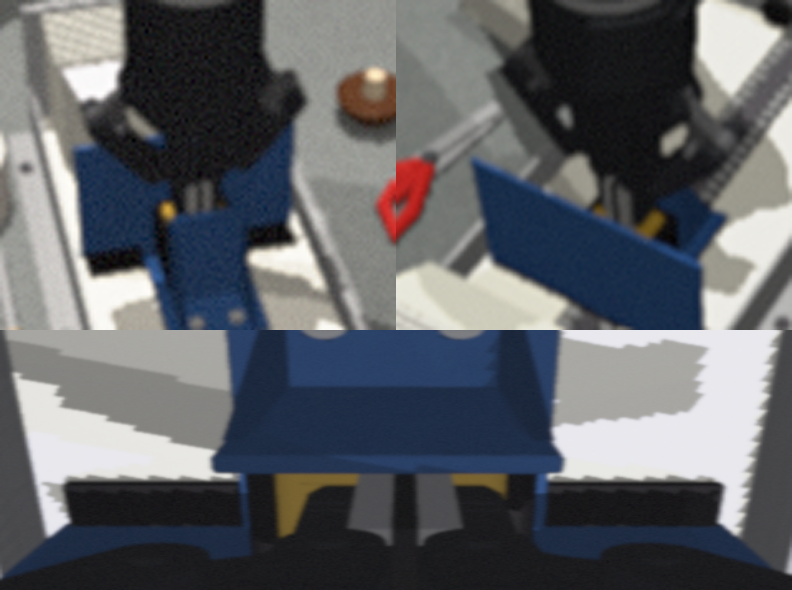

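The views show the button fully down (yellow at z≈62 mm, fingers on it between plate and thumb stop). I'll ease off slightly and push along tool +x (rack +y).

Call:
jog_arm(targets=[[[0.1, 0, -0.05], [0, 0, 0], 0], [[0.2, 0, -0.05], [0, 0, 0], 0], [[0.3, 0, -0.05], [0, 0, 0], 0], [[0.4, 0, -0.05], [0, 0, 0], 0], [[0.6, 0, -0.05], [0, 0, 0], 0], [[0.8, 0, -0.05], [0, 0, 0], 0], [[1.0, 0, -0.05], [0, 0, 0], 0], [[1.2, 0, -0.05], [0, 0, 0], 0]])

```text
time: 6.38
tool_pos: [0.5849, -0.0002, 0.0375]
tool_rot: [0.002, 0.574, 0.819, -0.001]
contact_force: [-5.9, -5.8, 14.4]
gripper_width: 0.003
grasp_force: 7.7
```

Run:
```python
from h import *
snap('wrist','w4'); s=state(); print(s['tool_pos'],s['contact_force'])
P,im=cloud('wrist','w4'); hsv=cv2.cvtColor(im,cv2.COLOR_RGB2HSV)
t=np.radians(20); M=np.array([[np.cos(t),-np.sin(t),0],[np.sin(t),np.cos(t),0],[0,0,1]]); Q=((P-[.5945,-.0325,0])@M)*1000
y=(cv2.inRange(hsv,(20,120,80),(35,255,255))>0)&(abs(Q[...,0])<20); print('yel',y.sum(),np.percentile(Q[y],[3,50,97],axis=0).round(1).tolist())
b=(cv2.inRange(hsv,(95,100,30),(130,255,255))>0)&(abs(Q[...,0])<25)
k=Q[b&(Q[...,2]>84)&(Q[...,2]<92)]; print('thumb top',len(k),np.percentile(k,[3,50,97],axis=0).round(1).tolist())
k=Q[b&(Q[...,2]<50)]; print('tail',len(k),np.percentile(k,[3,50,99.5],axis=0).round(1).tolist())
# bumpers / rear: rear plate points along x~0
k=Q[(abs(Q[...,0])<70)&(Q[...,1]>120)&(Q[...,2]>24)&(Q[...,2]<120)]; print('rear',len(k),np.percentile(k,[1,5,50,97],axis=0).round(0).tolist() if len(k) else 0)
P,im=cloud('scene','scene0'); Q=((P-[.5945,-.0325,0])@M)*1000
k=Q[(abs(Q[...,0])<60)&(Q[...,1]>80)&(Q[...,1]<260)&(Q[...,2]>20)&(Q[...,2]<60)]; print('rear0',len(k),np.percentile(k,[1,5,50,97],axis=0).round(0).tolist())
```

```text
[5.84704947e-01 4.61218970e-04 3.75049420e-02] [-6.23651528 -3.09826695 15.2022084 ]
yel 796 [[-17.7, 22.8, 59.5], [-13.7, 37.2, 61.6], [16.9, 40.2, 63.0]]
thumb top 2504 [[-19.9, 0.7, 84.3], [0.6, 55.0, 87.1], [19.8, 56.9, 88.3]]
tail 8789 [[-21.0, 56.4, 21.6], [-0.2, 69.3, 23.3], [24.6, 87.5, 49.7]]
rear 0 0
rear0 768 [[-59.0, 204.0, 20.0], [-54.0, 205.0, 22.0], [2.0, 211.0, 38.0], [57.0, 216.0, 52.0]]
```

The button has moved with the fingers by about 24 mm, and roughly 100 mm remains.

Call:
jog_arm(targets=[[[0.4, 0, 0], [0, 0, 0], 0], [[0.8, 0, 0], [0, 0, 0], 0], [[1.2, 0, 0], [0, 0, 0], 0], [[1.6, 0, 0], [0, 0, 0], 0], [[2.0, 0, 0], [0, 0, 0], 0], [[2.4, 0, 0], [0, 0, 0], 0], [[2.8, 0, 0], [0, 0, 0], 0], [[3.1, 0, 0], [0, 0, 0], 0]])

```text
time: 7.42
tool_pos: [0.5584, 0.0733, 0.0375]
tool_rot: [0.001, 0.574, 0.819, -0.001]
contact_force: [-6.7, -5.5, 16.9]
gripper_width: 0.001
grasp_force: 8.2
```

Call:
jog_arm(targets=[[[0.2, 0, 0], [0, 0, 0], 0], [[0.4, 0, 0], [0, 0, 0], 0], [[0.6, 0, 0], [0, 0, 0], 0], [[0.6, 0, 0], [0, 0, 0], 0]])

```text
time: 7.92
tool_pos: [0.5531, 0.0879, 0.0375]
tool_rot: [0.001, 0.574, 0.819, -0.001]
contact_force: [-7.3, -3.4, 16.7]
gripper_width: -0.001
grasp_force: 8.6
```

Call:
jog_arm(targets=[[[0.2, 0, 0], [0, 0, 0], 0], [[0.4, 0, 0], [0, 0, 0], 0], [[0.4, 0, 0], [0, 0, 0], 0]])

```text
time: 8.3
tool_pos: [0.5496, 0.0973, 0.0375]
tool_rot: [0.001, 0.574, 0.819, -0.001]
contact_force: [-7.9, -2.3, 17.4]
gripper_width: -0.003
grasp_force: 8.7
```

Call:
jog_arm(targets=[[[0.2, 0, 0], [0, 0, 0], 0], [[0.2, 0, 0], [0, 0, 0], 0]])

```text
time: 8.55
tool_pos: [0.548, 0.1019, 0.0375]
tool_rot: [0.001, 0.574, 0.819, -0.001]
contact_force: [-7.2, -2.8, 17.1]
gripper_width: 0.001
grasp_force: 8.7
```

Run:
```python
from h import *
snap('wrist','w5'); s=state(); print(s['tool_pos'],s['contact_force'])
P,im=cloud('wrist','w5'); hsv=cv2.cvtColor(im,cv2.COLOR_RGB2HSV)
t=np.radians(20); M=np.array([[np.cos(t),-np.sin(t),0],[np.sin(t),np.cos(t),0],[0,0,1]]); Q=((P-[.5945,-.0325,0])@M)*1000
y=(cv2.inRange(hsv,(20,120,80),(35,255,255))>0)&(abs(Q[...,0])<20); print('yel',y.sum(),np.percentile(Q[y],[3,50,97],axis=0).round(1).tolist())
```

```text
[0.54794675 0.10191336 0.03745732] [-8.05631332 -2.82591788 17.68615225]
yel 812 [[-17.5, 131.4, 59.7], [-13.5, 145.8, 61.6], [16.8, 148.8, 62.9]]
```

View pics/w5.png

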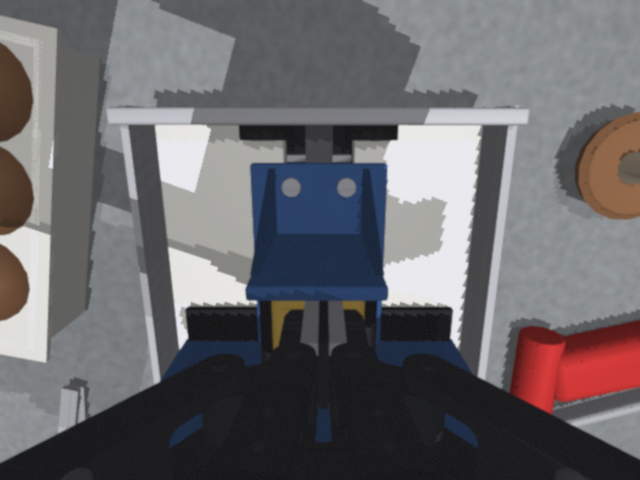

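The tail edge is at (320,165) and the bumpers at about (300,150)–(345,150), so a few mm are left. I'll continue in small steps until the force rises.

Call:
jog_arm(targets=[[[0.15, 0, 0], [0, 0, 0], 0], [[0.3, 0, 0], [0, 0, 0], 0], [[0.3, 0, 0], [0, 0, 0], 0]])

```text
time: 8.98
tool_pos: [0.5454, 0.1089, 0.0374]
tool_rot: [0.001, 0.574, 0.819, -0.001]
contact_force: [-8.1, -3.9, 17.9]
gripper_width: -0.004
grasp_force: 8.7
```

Call:
jog_arm(targets=[[[0.15, 0, 0], [0, 0, 0], 0], [[0.3, 0, 0], [0, 0, 0], 0], [[0.3, 0, 0], [0, 0, 0], 0]])

```text
time: 9.35
tool_pos: [0.5445, 0.1145, 0.0375]
tool_rot: [0.003, 0.574, 0.819, -0.001]
contact_force: [-1.9, -7.1, 12.8]
gripper_width: -0.002
grasp_force: 6.5
```

Call:
jog_arm(targets=[[[0.1, 0, 0], [0, 0, 0], 0], [[0.2, 0, 0], [0, 0, 0], 0], [[0.2, 0, 0], [0, 0, 0], 0]])

```text
time: 9.72
tool_pos: [0.5438, 0.1189, 0.0375]
tool_rot: [0.005, 0.574, 0.819, 0.0]
contact_force: [1.0, -9.2, 10.6]
gripper_width: -0.003
grasp_force: 6.6
```

Run:
```python
from h import *
snap('wrist','w6'); s=state(); print(s['tool_pos'],s['contact_force'])
P,im=cloud('wrist','w6'); hsv=cv2.cvtColor(im,cv2.COLOR_RGB2HSV)
t=np.radians(20); M=np.array([[np.cos(t),-np.sin(t),0],[np.sin(t),np.cos(t),0],[0,0,1]]); Q=((P-[.5945,-.0325,0])@M)*1000
y=(cv2.inRange(hsv,(20,120,80),(35,255,255))>0)&(abs(Q[...,0])<20); print('yel',y.sum(),np.percentile(Q[y],[3,50,97],axis=0).round(1).tolist())
cv2.imwrite('pics/w6c.png',cv2.resize(cv2.imread('pics/w6.png')[80:300,180:460],None,fx=2.5,fy=2.5))
```

```text
[0.54380274 0.11889107 0.03747976] [ 0.50660851 -8.18799406 10.13743779]
yel 324 [[-17.6, 144.5, 59.6], [-15.3, 152.1, 61.5], [-12.4, 156.9, 62.8]]
```

View pics/w6c.png

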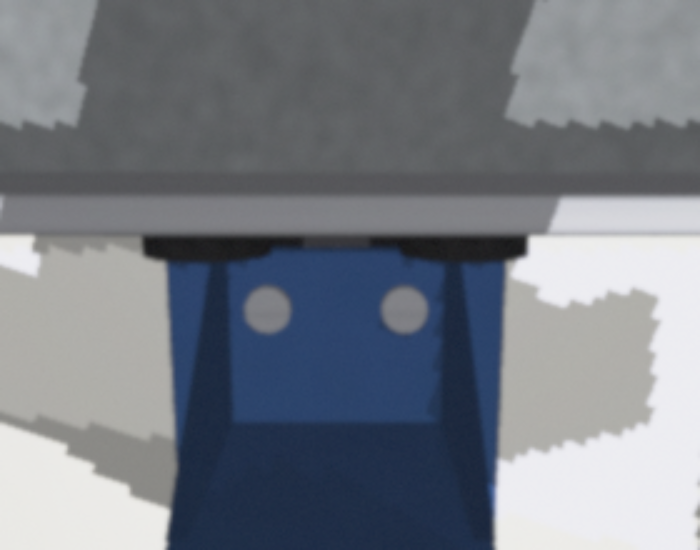

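The tail is against both rubber bumpers (at (205,250) and (460,250) in the crop) and the push force is up to about 9 N. One small extra push to confirm.

Call:
jog_arm(targets=[[[0.1, 0, 0], [0, 0, 0], 0], [[0.2, 0, 0], [0, 0, 0], 0], [[0.2, 0, 0], [0, 0, 0], 0]])

```text
time: 10.15
tool_pos: [0.5439, 0.1187, 0.0376]
tool_rot: [0.009, 0.573, 0.819, -0.003]
contact_force: [6.7, -25.2, 7.7]
gripper_width: 0.001
grasp_force: 14.6
```

Hard stop confirmed: 26 N with no motion. Now I lift while keeping a light push so the pawl catches at the rear, then back away from the thumb stop and rise.

Call:
jog_arm(targets=[[[-0.15, 0, 0], [0, 0, 0], 0], [[-0.15, 0, -0.15], [0, 0, 0], 0], [[-0.15, 0, -0.3], [0, 0, 0], 0], [[-0.15, 0, -0.45], [0, 0, 0], 0], [[-0.15, 0, -0.6], [0, 0, 0], 0], [[-0.4, 0, -0.75], [0, 0, 0], 0], [[-0.5, 0, -1.0], [0, 0, 0], 0], [[-0.5, 0, -1.5], [0, 0, 0], 0]])

```text
time: 11.15
tool_pos: [0.5423, 0.1144, 0.0719]
tool_rot: [-0.001, 0.574, 0.819, -0.0]
contact_force: [0.3, 0.7, 0.3]
gripper_width: 0.001
grasp_force: 0.0
```

Call:
jog_arm(targets=[[[0, 0, -1.5], [0, 0, 0], 0], [[0, 0, -3], [0, 0, 0], 0], [[0, 0, -4], [0, 0, 0], 0], [[-1.5, 0, -4], [0, 0, 0], 0], [[-1.5, 0, -4], [0, 0, 0], 0]])

```text
time: 11.78
tool_pos: [0.5565, 0.0781, 0.1736]
tool_rot: [0.001, 0.575, 0.818, 0.001]
contact_force: [0.7, -0.1, -0.1]
gripper_width: 0.002
grasp_force: 0.0
```

Run:
```python
from h import *
snap('wrist','w7'); snap('side','s7'); s=state(); print(s['time'],s['tool_pos'],s['contact_force'])
t=np.radians(20); M=np.array([[np.cos(t),-np.sin(t),0],[np.sin(t),np.cos(t),0],[0,0,1]])
for n,f in(('wrist','w7'),('side','s7')):
    P,im=cloud(n,f); hsv=cv2.cvtColor(im,cv2.COLOR_RGB2HSV); Q=((P-[.5945,-.0325,0])@M)*1000
    y=(cv2.inRange(hsv,(20,120,80),(35,255,255))>0)&(abs(Q[...,0])<20)&(Q[...,1]<250)&(Q[...,2]>55); print('yel',y.sum(),np.percentile(Q[y],[3,50,97],axis=0).round(1).tolist())
w=cv2.imread('pics/w7.png'); s_=cv2.imread('pics/s7.png')
cv2.imwrite('pics/m7.png',np.hstack([cv2.resize(w,(400,300)),cv2.resize(s_,(400,300))]))
```

```text
11.875 [0.55547898 0.07941791 0.17235233] [-0.51153815  0.51495881 -0.07822082]
yel 2832 [[-16.7, 130.8, 68.4], [0.2, 147.4, 71.3], [16.7, 162.7, 72.9]]
yel 220 [[-15.1, 132.5, 66.1], [2.4, 144.4, 72.8], [17.5, 155.9, 74.9]]
```

View pics/m7.png

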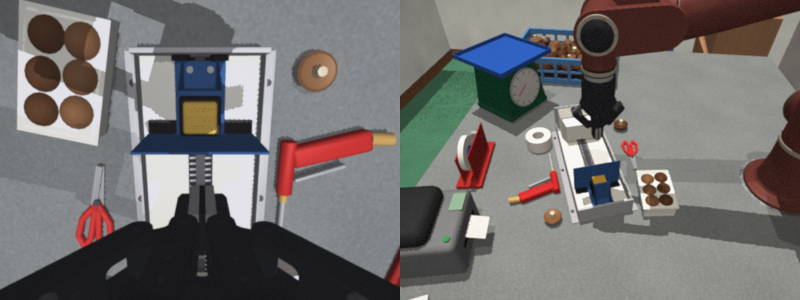

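The button is up (z≈72 mm) and the follower sits at the rear bumpers with nothing disturbed. One numerical check compares the tail position before and after release.

Run:
```python
from h import *
t=np.radians(20); M=np.array([[np.cos(t),-np.sin(t),0],[np.sin(t),np.cos(t),0],[0,0,1]])
for f in('w6','w7'):
    P,im=cloud('wrist',f); hsv=cv2.cvtColor(im,cv2.COLOR_RGB2HSV); Q=((P-[.5945,-.0325,0])@M)*1000
    b=(cv2.inRange(hsv,(95,100,30),(130,255,255))>0)&(abs(Q[...,0])<20)&(Q[...,1]>150)
    k=Q[b&(Q[...,2]<45)]; th=Q[b&(Q[...,2]>83)&(Q[...,2]<92)]
    r=Q[(abs(Q[...,0])<60)&(Q[...,1]>190)&(Q[...,1]<230)&(Q[...,2]>46)&(Q[...,2]<60)]
    print(f,'tail',np.percentile(k[:,1],[97,99.5]).round(1),'thumb',np.percentile(th[:,1],[5,50,97]).round(1),'rear',np.percentile(r[:,1],[3,50,97]).round(1))
```

```text
w6 tail [205.5 206.4] thumb [171.3 174.2 175.7] rear [212.3 215.4 218.3]
w7 tail [205.6 207.6] thumb [170.7 173.  175.2] rear [212.1 214.9 218. ]
```

Tail position is unchanged after release, within about 1 mm. Handing in.

```bash
python3 -c "
from plant import *
print(job_done())"
```

```text
the job is handed in; nothing more can be done
None
```

The follower is at the rear stop with the release button back up, its tail held to within about 1 mm after I let go, the arm is clear of everything, and the job was handed in at about 12 s; I did not separately test the lock.

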